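Put the loan kit away: two piles of devices into their fitted trays

TASK

The loan kit has come back and lies in two piles on the desk pad: charging hub, power bank, mouse, portable drive and memory stick. Take the piles apart and lay each device the right way up and flat on the floor of the white tray moulded to its size (the round-cornered tray is the mouse's), so that every tray holds its own device. Do not tip any device over on the way.

Things in the scene. Friction and masses are not known exactly. Their poses are not given: they have to be found in the camera images.
- hub: charging hub, a black flat box 69 x 162 x 26 mm (x, y, z; to grip it: 66 mm across x), the lowest thing of one of the two piles. Origin: centre of the underside; y along its length, z up. About 0.21 kg
- power_bank: power bank, a grey box with rounded edges, 62 x 130 x 26 mm (x, y, z), the lowest thing of the other pile; sockets in its +y end. Origin: centre of the underside; y along its length, z up. About 0.3 kg
- mouse: flat white computer mouse, 106 x 55 x 24 mm (x, y, z), wheel and keys on top, lying on the hub or on the power bank; its sides are upright up to about 12 mm and domed above. Origin: centre of the underside; x along its length, z up. About 0.09 kg
- drive: portable drive, a ribbed aluminium case with black ends, 46 x 80 x 14 mm (x, y, z), lying on the hub or on the power bank (the one without the mouse), under the memory stick. Origin: centre of the underside; y along its length, z up. About 0.09 kg
- memory_stick: small black memory stick with a metal swivel cap, 18 x 54 x 8 mm (x, y, z), lying on top of the drive. Origin: centre of the underside; y along its length, z up. About 0.014 kg
- hub_tray: fixed white plastic tray, grey lining, the largest of the five (182 x 87 mm outside); 18 mm lead gap in its +y end; trays are shuffled. Well 174 x 79 mm (along the tray's y by x), floor 6 mm above the underside, walls 4 mm thick, 10 mm high above the floor; amid each long side (x = + and -) 70 mm of wall are left out down to the floor for the fingers. Origin: centre of the underside, z up
- power_bank_tray: fixed white plastic tray, grey lining, the second largest (150 x 82 mm outside); 18 mm lead gap in its +y end; trays are shuffled. Well 142 x 74 mm (along the tray's y by x), floor 6 mm above the underside, walls 4 mm thick, 10 mm high above the floor; amid each long side (x = + and -) 60 mm of wall are left out down to the floor for the fingers. Origin: centre of the underside, z up
- mouse_tray: fixed white plastic tray, grey lining, third in size (126 x 75 mm outside), the one with round corners; trays are shuffled. Well 118 x 67 mm (along the tray's y by x), corner radius 26 mm, floor 6 mm above the underside, walls 4 mm thick, 10 mm high above the floor; amid each long side (x = + and -) 52 mm of wall are left out down to the floor for the fingers. Origin: centre of the underside, z up
- drive_tray: fixed white plastic tray, grey lining, the fourth in size (100 x 65 mm outside); trays are shuffled. Well 92 x 57 mm (along the tray's y by x), floor 6 mm above the underside, walls 4 mm thick, 8 mm high above the floor; amid each long side (x = + and -) 44 mm of wall are left out down to the floor for the fingers. Origin: centre of the underside, z up
- memory_stick_tray: fixed white plastic tray, grey lining, the smallest (74 x 38 mm outside); trays are shuffled. Well 66 x 30 mm (along the tray's y by x), floor 6 mm above the underside, walls 4 mm thick, 6 mm high above the floor; amid each long side (x = + and -) 36 mm of wall are left out down to the floor for the fingers. Origin: centre of the underside, z up

How it is judged (in metres and radians):
At the end, for the whole second after the job is handed in: Every device lies released and at rest in its own tray: centre within 10 mm of the tray's centre seen from above, underside on the tray's floor (3 to 9 mm above the tray's underside), level within 0.06 rad, its length along the tray's within 0.25 rad either way round (horizontal distance between memory_stick and memory_stick_tray below 0.01 m and z of memory_stick in the frame of memory_stick_tray between 0.003 and 0.009 m and angle between each of memory_stick, drive, mouse, hub, power_bank's own z axis and vertical below 0.06 rad and angle between the y axis of memory_stick and the y axis of memory_stick_tray, either way round below 0.25 rad and linear speed of each of memory_stick, drive, mouse, hub, power_bank below 0.02 m/s and horizontal distance between drive and drive_tray below 0.01 m and z of drive in the frame of drive_tray between 0.003 and 0.009 m and angle between the y axis of drive and the y axis of drive_tray, either way round below 0.25 rad and horizontal distance between mouse and mouse_tray below 0.01 m and z of mouse in the frame of mouse_tray between 0.003 and 0.009 m and angle between the x axis of mouse and the y axis of mouse_tray, either way round below 0.25 rad and horizontal distance between hub and hub_tray below 0.01 m and z of hub in the frame of hub_tray between 0.003 and 0.009 m and angle between the y axis of hub and the y axis of hub_tray, either way round below 0.25 rad and horizontal distance between power_bank and power_bank_tray below 0.01 m and z of power_bank in the frame of power_bank_tray between 0.003 and 0.009 m and angle between the y axis of power_bank and the y axis of power_bank_tray, either way round below 0.25 rad); the robot touches nothing.
It fails at once if a device is tipped by more than 50 degrees (angle between any of memory_stick, drive, mouse, hub, power_bank's own z axis and vertical above 0.87 rad).
It also fails if it takes over 120 s, if anything falls off the work surface, if the arm or the gripper's body presses on something with over 40 N, if the wrist force passes 120 N, or if a joint passes its speed limit or range.

ROBOT

A 6-joint arm with a two-finger parallel gripper is mounted at the origin on a cart in front of the work surface, level with it; the furniture and walls round the work are solid. World frame = base frame: x ahead of the robot, y to its left, z up, the work surface at z = 0. Lengths are in mm, angles in rad, forces in N, time in s.
With the tool pointing down it reaches from about 275 to 750 mm from the base axis. Payload 10.2 kg.
Tool frame: the origin (TCP) lies on the centre line of the jaws, within the pads' length; the fingertips stand 19 mm ahead of it and the grasp point (between the pads) is the TCP; z points along the fingers, y is the line along which they close (so a half turn about z gives the same grasp; the last joint's range is limited). The gripper opens to 85 mm and grips with 20 to 120 N. Pads are 22 mm wide; open, the fingers measure 114 mm over their backs; the gripper's body (76 mm by 85 mm) begins 54 mm behind the grasp point. The pads swing forward as they close: fully open they stand 13 mm farther back than shut.
Start: joints at [-1.555, 0.313, 1.498, -0, 1.331, -0.223], TCP at [124.168, -510.111, 250.294] pointing down, gripper open.
Joint ranges: [-2.94, 2.94], [-0.97, 2.17], [0.19, 2.56], [-1.23, 4.37], [0.02, 3.11], [-2.88, 2.88]. Speed limits (rad/s): [2.39, 2.39, 3.01, 3.14, 3.14, 3.14].

INTERFACE

Orientations are given as a unit quaternion [w, x, y, z].
In Python, from rig import sense, capture, finish_job, regions_of, mark_of gives the robot as it stands.
- The arm moves only by the tool jog_arm, never from a script. Its argument "series" is text: rows parted by semicolons, each of 7 numbers parted by spaces: the shift along the tool's x, y, z in units of 0.4 m (1.0 is 0.4 m), then the turn, a rotation vector about the tool's x, y, z in units of pi/2 rad (1.0 is pi/2 rad), then the opening, from -1 (shut) to 1 (fully open). A call has 1 to 20 rows; each row is the pose to reach, as a shift and turn from the pose commanded when the call began, along the tool's axes at that moment; what a row does not reach only later rows make up. A row lasts 1/8 s, in which the tool goes at most 62.5 mm and 10.7 degrees, less where a joint would pass 70% of its speed; a pose out of reach is approached as far as the arm can. A call with a number of a shift or a turn outside -1 to 1 is refused whole. A call with a gripper value outside its range is refused whole. The fingers move at their own pace and stop on an object; "grip_force" is the grip in N (left out, the last holds). Time passes only in rows, so rows that repeat a pose let the fingers close. It gives the time, the measured TCP pose, the force, the opening and the grip force at its end, in the units of the state.
- sense(): the state, without advancing time (a new reading comes with each control period).
- capture(name): name is "side" or "top" or "wrist"; returns a dict with "img" (420x560x3 uint8, red, green, blue), "intrinsics" (3x3 intrinsics, pixels), "R" (3x3) and "t" (3): a world point X has camera coordinates R X + t. Camera axes: x right, y down, z forward; pixel columns grow to the right and rows downward; lengths in mm; the calibration is good to about 2 mm. A picture is of the moment at which its call begins. There is no depth.
- finish_job(): hands the job in; it is judged then, once.
Trained networks look in a picture, given as the dict that the camera call returned (one of the last four; its "shot" number tells which), for a name from the list of things; names that differ only in an ending like _2 or _b are one class to them, and where a whole thing is asked for, a point or a joint stands for the part that bears it (a point fixed in the world has none). Each returns a list of dicts, best first, with "confidence" (0 to 1); they miss things now and then, are a little off and sometimes report something else, mostly with a low value. They report only what shows in the picture. A call takes as long as a camera call.
- regions_of(label, picture): "region" (420x560 bool, what is visible of it) and "point" ([row, column] in pixels, amid what is visible of it).
- mark_of(label, picture): "point" ([row, column] in pixels: a listed point, or the origin of a listed thing).
The state is a dict: "time_s": time; "joints": joint angles; "dq": joint speeds; "tau": joint torques, N m; "eef_pos": TCP position; "ee_rot": TCP orientation; "force": force on the tool from outside, world axes, zero at the start; "wrist_torque": the same for the moment, N m; "grip_width": opening from 0.0 (shut) to 1.0 (fully open); "grip_force": force on a finger pad.
Only numpy, scipy, OpenCV 4.12 (cv2) and the standard library are available. Lean on these libraries where they do the work, as an engineer would, in place of code of your own. Each camera call takes 0.05 s, during which the arm holds its last target. There are 200 camera calls.

## Working session

There is one attempt and no reset: what is moved stays moved. The work goes in short steps, Python scripts to look and compute and a tool call to move; the robot and the scene stay as the last step left them, time stands still between calls to the robot, and variables do not carry over. Pictures are saved under pics/ and viewed, at most 14 in all, crops included, and the job is handed in when it is done.

Besides the shell and the picture viewer there is one more tool, called after "Call:" as name(argument=value, ...), one argument or row to a line, values as JSON. jog_arm: Moves the arm, as the interface text tells. Shifts and turns lie within -1 to 1; 1 stands for 0.4 m of shift or pi/2 rad of turn. Its arguments: {"type":"object","properties":{"series":{"type":"string"},"grip_force":{"type":"number"}},"required":["series"]}

```bash
mkdir -p pics; ls
python3 - <<'E'
from rig import *
import cv2
s=sense(); print(s)
for n in ("top","side"):
    p=capture(n); cv2.imwrite(f"pics/{n}0.png",p["img"][:,:,::-1]); print(n,p["intrinsics"],p["R"],p["t"])
    for l in "hub power_bank mouse drive memory_stick hub_tray power_bank_tray mouse_tray drive_tray memory_stick_tray".split():
        print(l,[(r["point"],round(r["confidence"],2),r["region"].sum()) for r in regions_of(l,p)][:3])
E
```

```text
pics
{'time_s': 0.0, 'joints': array([-1.55541735e+00,  3.13457879e-01,  1.49847234e+00,  1.33122149e-05,
        1.33099889e+00, -2.23417510e-01]), 'dq': array([ 0.00012485, -0.00050353,  0.00046311, -0.00119084, -0.00111641,
        0.00072438]), 'tau': array([-1.21969679e-03, -4.12270939e+01, -2.59748358e+01, -2.11021547e-04,
        4.10325069e-03, -5.09018278e-06]), 'eef_pos': array([ 124.15849257, -509.85599519,  249.71776015]), 'ee_rot': array([-6.63945021e-04,  9.92880461e-01,  1.19113156e-01,  7.58129688e-05]), 'force': array([-0.20873077, -0.47753217,  0.03231166]), 'wrist_torque': array([0.01660631, 0.02812795, 0.02473958]), 'grip_force': 0.0, 'grip_width': 1.0009712312926151}
top [[539.31411953   0.         280.73057106]
 [  0.         539.31411953 206.26059282]
 [  0.           0.           1.        ]] [[ 0.00734184 -0.99985923 -0.01508676]
 [-0.99497442 -0.00579767 -0.09996141]
 [ 0.09985987  0.01574484 -0.99487693]] [ -44.2107326   545.81207487 1405.91604225]
hub [([178.1, 334.3], 0.64, np.int64(900))]
power_bank [([257.5, 359.4], 0.58, np.int64(557))]
mouse [([181.5,
[... 696 characters left out ...]
[([289.3, 351.3], 0.68, np.int64(1438))]
power_bank [([319.4, 244.6], 0.73, np.int64(1257))]
mouse [([269.1, 351.0], 0.63, np.int64(990))]
drive [([305.2, 257.3], 0.77, np.int64(690))]
memory_stick [([293.5, 254.4], 0.63, np.int64(290))]
hub_tray [([234.7, 328.2], 0.95, np.int64(1758)), ([321.7, 244.5], 0.65, np.int64(1307)), ([301.8, 254.8], 0.47, np.int64(766))]
power_bank_tray [([211.6, 308.9], 0.83, np.int64(931)), ([215.7, 230.9], 0.16, np.int64(301))]
mouse_tray [([237.5, 237.9], 0.84, np.int64(1048)), ([288.2, 351.6], 0.72, np.int64(1503)), ([211.7, 312.4], 0.36, np.int64(927))]
drive_tray [([196.1, 230.7], 0.6, np.int64(415))]
memory_stick_tray [([218.9, 231.0], 0.69, np.int64(263))]
```

Run:
```python
import cv2
a=cv2.imread("pics/top0.png")[130:300,150:410]; cv2.imwrite("pics/t1.png",cv2.resize(a,None,fx=3,fy=3,interpolation=cv2.INTER_CUBIC))
a=cv2.imread("pics/side0.png")[170:370,190:450]; cv2.imwrite("pics/s1.png",cv2.resize(a,None,fx=3,fy=3,interpolation=cv2.INTER_CUBIC))
```

```text
(no output)
```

View pics/t1.png

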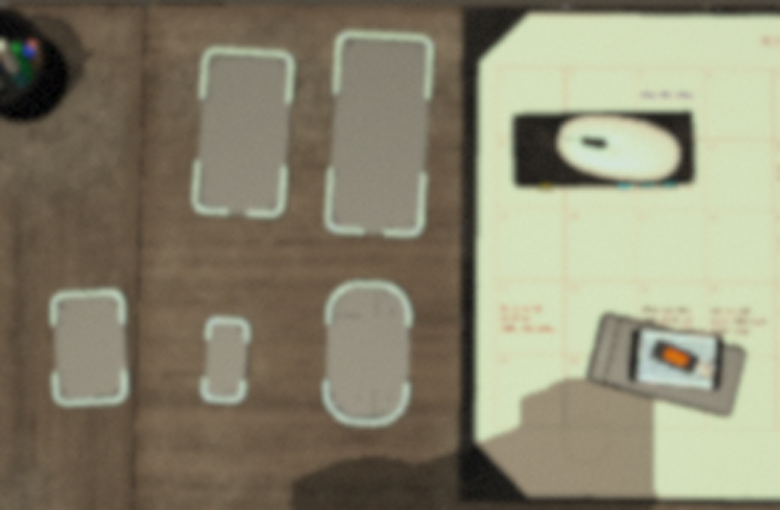

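View pics/s1.png

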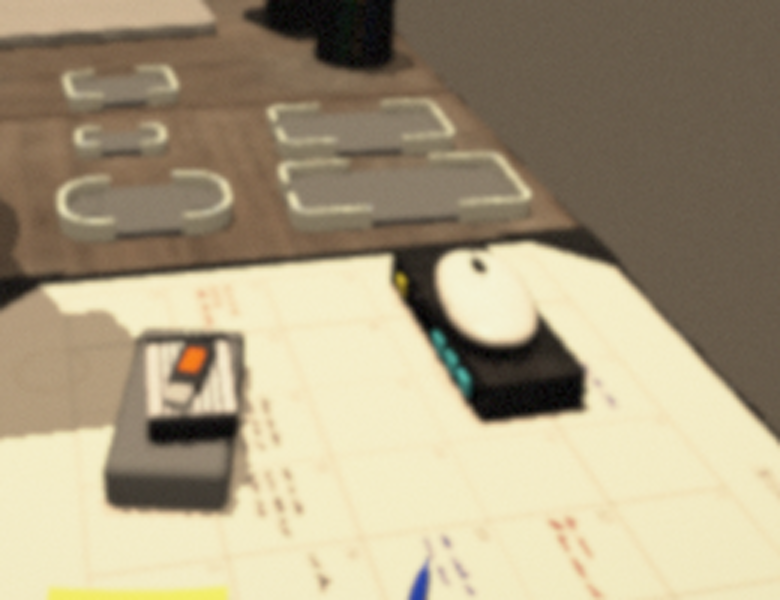

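```bash
cat > h.py <<'E'
import numpy as np, cv2
from rig import *
from scipy.spatial.transform import Rotation as Rn
def world(p,rc,z):
    rc=np.atleast_2d(np.array(rc,float)); uv=np.c_[rc[:,1],rc[:,0],np.ones(len(rc))]
    d=(np.linalg.inv(p["intrinsics"])@uv.T).T@p["R"]; c=-p["R"].T@p["t"]
    return c+d*((z-c[2])/d[:,2])[:,None]
def rect(p,reg,z):
    reg=cv2.morphologyEx(reg.astype(np.uint8),cv2.MORPH_OPEN,np.ones((3,3)))
    n,l,st,_=cv2.connectedComponentsWithStats(reg); reg=(l==1+np.argmax(st[1:,4])).astype(np.uint8)
    cs,_=cv2.findContours(reg,cv2.RETR_EXTERNAL,cv2.CHAIN_APPROX_NONE)
    c=max(cs,key=cv2.contourArea)[:,0,::-1]
    w=world(p,c,z)[:,:2].astype(np.float32)
    (cx,cy),(a,b),t=cv2.minAreaRect(w)
    if a<b: a,b,t=b,a,t+90
    return round(cx,1),round(cy,1),round(a,1),round(b,1),round((t+90)%180-90,1)  # yaw of LONG axis, deg
Z=dict(hub=26,power_bank=26,mouse=38,drive=40,memory_stick=48,hub_tray=16,power_bank_tray=16,mouse_tray=16,drive_tray=14,memory_stick_tray=12)
def look(cam,names,k=1):
    p=capture(cam)
    for l in names.split():
        for r in regions_of(l,p)[:k]:
            g=r["region"]; e=g[0].any()|g[-1].any()|g[:,0].any()|g[:,-1].any()
            print(l,round(r["confidence"],2),np.round(r["point"]),"pt",np.round(world(p,r["point"],Z[l])[0,:2],1),"rect",rect(p,g,Z[l]),"EDGE" if e else "")
    return p
def tool():
    s=sense(); w,x,y,z=s["ee_rot"]; return s,np.array(s["eef_pos"]),Rn.from_quat([x,y,z,w])
def go(x,y,z,yaw=None):
    """row numbers for TCP to x,y,z pointing down, tool-y axis at world yaw deg (mod 180)"""
    s,p,R=tool(); M=R.as_matrix()
    cur=np.degrees(np.arctan2(M[1,1],M[0,1]))
    if yaw is None: yaw=cur
    d=(yaw-cur+90)%180-90
    opts=[d,d-180 if d>0 else d+180]
    for o in opts:
        a=np.radians(cur+o); ty=np.array([np.cos(a),np.sin(a),0]); tz=np.array([0,0,-1]); tx=np.cross(ty,tz)
        G=Rn.from_matrix(np.c_[tx,ty,tz]); rv=(R.inv()*G).as_rotvec()/(np.pi/2)
        sh=M.T@(np.array([x,y,z])-p)/400
        print("row",np.round(sh,4),np.round(rv,4),"j6",round(s["joints"][5],2),"turn",round(o,1),"rows",np.ceil(max(np.linalg.norm(sh)*400/62.5,abs(o)/10.7)))
E
python3 - <<'E'
from h import *
look("top","hub power_bank mouse drive memory_stick hub_tray power_bank_tray mouse_tray drive_tray memory_stick_tray")
p=capture("wrist"); s,q,R=tool(); print(p["intrinsics"]); c=-p["R"].T@p["t"]; M=R.as_matrix()
print("cam in tool",M.T@(c-q)); print("cam axes in tool",M.T@p["R"].T); print(M)
cv2.imwrite("pics/w0.png",p["img"][:,:,::-1])
E
```

```text
hub 0.78 [180. 338.] pt [ 617.2 -194.2] rect (617.5, -183.4, 77.1, 64.7, -89.7) 
power_bank 0.75 [260. 364.] pt [ 405.4 -261.7] rect (428.0, -280.4, 131.9, 63.2, 75.5) 
mouse 0.56 [177. 353.] pt [ 624.2 -231.7] rect (617.3, -239.3, 100.3, 56.1, 89.8) 
drive 0.88 [248. 374.] pt [ 437.4 -285.5] rect (433.0, -286.0, 81.0, 45.6, 84.9) 
memory_stick 0.71 [175. 232.] pt [626.6  88.7] rect (628.8, 91.6, 147.6, 81.2, -3.0) 
power_bank_tray 0.67 [175. 234.] pt [631.5  84.9] rect (634.2, 95.1, 151.2, 87.8, -3.1) 
mouse_tray 0.75 [247. 273.] pt [437.7 -21. ] rect (438.4, -18.2, 122.8, 72.6, -1.5) 
drive_tray 0.88 [247. 180.] pt [435.8 228.4] rect (440.7, 227.8, 99.2, 64.1, 1.6) 
memory_stick_tray 0.87 [248. 225.] pt [434.5 106.7] rect (429.5, 108.6, 70.5, 37.7, -3.2) 
[[304.94749519   0.         279.92195533]
 [  0.         304.94749519 218.65137904]
 [  0.           0.           1.        ]]
cam in tool [ 7.87184244e+01 -6.51455660e-02 -1.24220716e+02]
cam axes in tool [[ 6.99809405e-04 -9.52937105e-01 -3.03167253e-01]
 [ 9.99999736e-01  6.07693437e-04  3.98181510e-04]
 [-1.95209186e-04 -3.03167452e-01  9.52937279e-01]]
[[ 9.71626544e-01  2.36520312e-01 -5.87396095e-06]
 [ 2.36520312e-01 -9.71626544e-01 -9.23554107e-06]
 [-7.89168944e-06  7.58418578e-06 -1.00000000e+00]]
```

Run:
```python
from h import *
go(530,-250,200,-90)
```

```text
row [ 1.1396 -0.3919  0.1257] [0.    0.    0.152] j6 -0.22 turn -13.7 rows 8.0
row [ 1.1396 -0.3919  0.1257] [-0.     0.    -1.848] j6 -0.22 turn 166.3 rows 16.0
```

Call:
jog_arm(
  series="0.98 -0.34 0.108 0 0 0.152 1; 0.98 -0.34 0.108 0 0 0.152 1; 0.98 -0.34 0.108 0 0 0.152 1; 0.98 -0.34 0.108 0 0 0.152 1; 0.98 -0.34 0.108 0 0 0.152 1; 0.98 -0.34 0.108 0 0 0.152 1; 0.98 -0.34 0.108 0 0 0.152 1; 0.98 -0.34 0.108 0 0 0.152 1",
)

```text
time_s: 2.7
eef_pos: [474.6, -283.3, 206.5]
ee_rot: [-0.0, 1.0, 0.002, -0.0]
force: [-0.3, 0.2, 0.3]
grip_width: 0.999
grip_force: 0.0
```

Run:
```python
from h import *
p=look("wrist","hub power_bank mouse drive memory_stick",2)
print(tool()[1]); cv2.imwrite("pics/w1.png",cv2.resize(p["img"][:,:,::-1],None,fx=1.4,fy=1.4))
```

```text
hub 0.69 [ 51. 170.] pt [ 612.9 -184.3] rect (618.1, -227.5, 160.5, 67.7, -89.7) EDGE
power_bank 0.66 [ 36. 227.] pt [ 625.  -235.4] rect (622.6, -235.5, 110.8, 58.5, 81.5) EDGE
power_bank 0.54 [246. 284.] pt [ 425.2 -287.6] rect (424.5, -292.3, 60.3, 22.5, 67.3) 
mouse 0.97 [ 36. 229.] pt [ 622.  -239.5] rect (619.8, -237.6, 107.5, 56.7, 77.3) EDGE
drive 0.72 [234. 288.] pt [ 444.7 -291. ] rect (435.6, -287.2, 81.1, 49.6, 83.8) 
drive 0.52 [246. 285.] pt [ 431.7 -287.9] rect (430.7, -291.9, 56.8, 21.7, 64.9) 
memory_stick 0.62 [247. 284.] pt [ 433.8 -286.7] rect (434.0, -291.9, 54.7, 20.7, 69.1) 
[ 472.19656635 -286.05255318  207.36586886]
```

View pics/w1.png

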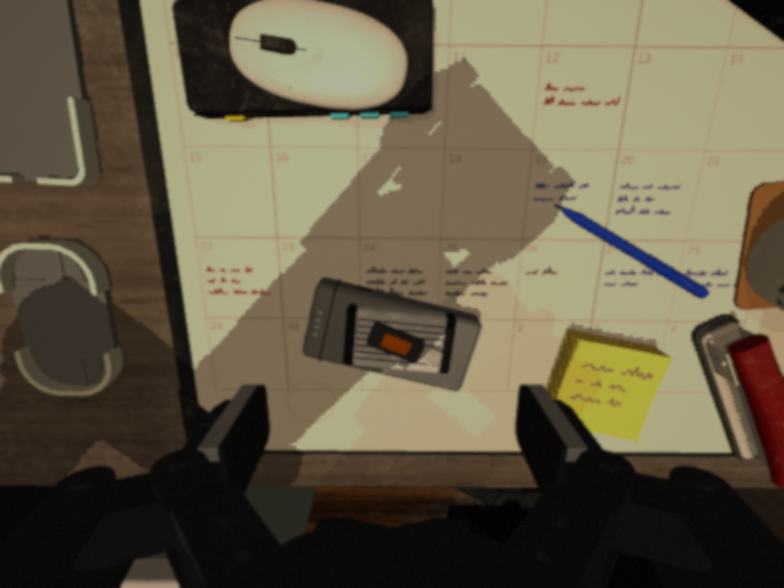

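Run:
```python
from h import *
go(434,-290,100,-21)
```

```text
row [-0.0955  0.0099  0.2684] [ 3.000e-04  0.000e+00 -7.676e-01] j6 0.82 turn 69.1 rows 7.0
row [-0.0955  0.0099  0.2684] [ 0.0000e+00 -3.0000e-04  1.2324e+00] j6 0.82 turn -110.9 rows 11.0
```

Call:
jog_arm(
  series="-0.0955 0.01 0.22 0 0 -0.768 -0.2; -0.0955 0.01 0.22 0 0 -0.768 -0.2; -0.0955 0.01 0.22 0 0 -0.768 -0.2; -0.0955 0.01 0.22 0 0 -0.768 -0.2; -0.0955 0.01 0.22 0 0 -0.768 -0.2; -0.0955 0.01 0.22 0 0 -0.768 -0.2; -0.0955 0.01 0.22 0 0 -0.768 -0.2; -0.0955 0.01 0.22 0 0 -0.768 -0.2",
)

```text
time_s: 4.0
eef_pos: [434.3, -289.8, 119.3]
ee_rot: [0.0, 0.824, 0.566, 0.0]
force: [0.3, -0.2, 0.2]
grip_width: 0.399
grip_force: 0.0
```

Run:
```python
from h import *
p=look("wrist","power_bank drive memory_stick",2)
s=tool()[0];print(s["eef_pos"],s["grip_width"]); cv2.imwrite("pics/w2.png",p["img"][:,:,::-1])
go(434,-290,61,-21)
```

```text
power_bank 0.75 [170. 257.] pt [ 435.9 -241.9] rect (430.1, -281.1, 130.2, 63.3, 75.9) 
drive 0.75 [222. 264.] pt [ 428.7 -275.8] rect (433.8, -287.1, 81.9, 45.4, 84.2) 
memory_stick 0.7 [239. 277.] pt [ 433.6 -287.8] rect (433.1, -291.1, 55.8, 18.9, 68.1) 
[ 434.52389531 -289.44954665  119.16955409] 0.4000804277039842
row [-0.0017 -0.0007  0.1454] [0.0001 0.0001 0.0003] j6 -0.45 turn -0.0 rows 1.0
row [-0.0017 -0.0007  0.1454] [-1.0000e-04  1.0000e-04 -1.9997e+00] j6 -0.45 turn 180.0 rows 17.0
```

View pics/w2.png

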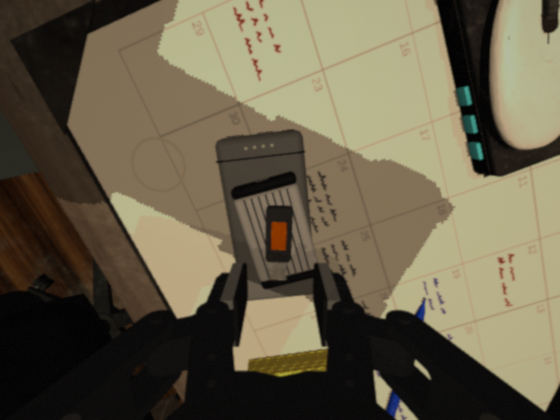

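Call:
jog_arm(
  series="-0.003 0.002 0.1 0 0 0 -0.2; -0.003 0.002 0.1445 0 0 0 -0.2; -0.003 0.002 0.1445 0 0 0 -0.2; -0.003 0.002 0.1445 0 0 0 -0.8; -0.003 0.002 0.1445 0 0 0 -0.8; -0.003 0.002 0.1445 0 0 0 -0.8; -0.003 0.002 0.1445 0 0 0 -0.8",
  grip_force=20,
)

```text
time_s: 5.08
eef_pos: [435.1, -290.8, 61.5]
ee_rot: [0.0, 0.824, 0.567, 0.0]
force: [0.1, -0.0, 2.6]
grip_width: 0.202
grip_force: 22.1
```

Run:
```python
from h import *
go(540,70,220,-92)
```

```text
row [ 0.9361 -0.0763 -0.3967] [ 3.000e-04 -0.000e+00  7.902e-01] j6 -0.45 turn -71.1 rows 7.0
row [ 0.9361 -0.0763 -0.3967] [ 0.0000e+00  4.0000e-04 -1.2098e+00] j6 -0.45 turn 108.9 rows 11.0
```

Call:
jog_arm(
  series="0 0 -0.1 0 0 0 -0.8; 0 0 -0.2 0 0 0 -0.8; 0.936 -0.076 -0.397 0 0 0.79 -0.8; 0.936 -0.076 -0.397 0 0 0.79 -0.8; 0.936 -0.076 -0.397 0 0 0.79 -0.8; 0.936 -0.076 -0.397 0 0 0.79 -0.8; 0.936 -0.076 -0.397 0 0 0.79 -0.8; 0.936 -0.076 -0.397 0 0 0.79 -0.8; 0.936 -0.076 -0.397 0 0 0.79 -0.8; 0.936 -0.076 -0.397 0 0 0.79 -0.8; 0.936 -0.076 -0.397 0 0 0.79 -0.8",
)

```text
time_s: 6.45
eef_pos: [539.8, 70.4, 219.8]
ee_rot: [-0.0, 1.0, -0.017, -0.0]
force: [-0.2, 0.2, -0.2]
grip_width: 0.199
grip_force: 20.7
```

Run:
```python
from h import *
s=tool()[0];print(s["eef_pos"],s["grip_width"])
p=look("wrist","hub_tray power_bank_tray mouse_tray drive_tray memory_stick_tray memory_stick")
cv2.imwrite("pics/w3.png",p["img"][:,:,::-1])
```

```text
[539.8118741   70.3687042  219.75463004] 0.1986112533063216
hub_tray 0.84 [ 89. 372.] pt [646.5 -24.9] rect (633.3, -25.6, 178.5, 90.1, -3.0) EDGE
power_bank_tray 0.94 [ 95. 254.] pt [644.3  93.5] rect (635.4, 96.4, 150.2, 83.1, -2.9) 
mouse_tray 0.58 [265. 361.] pt [452.7 -22.7] rect (445.6, -18.3, 123.5, 76.2, 0.7) 
drive_tray 0.78 [274. 154.] pt [448.2 225.2] rect (443.1, 227.5, 104.8, 70.2, 3.4) 
memory_stick_tray 0.53 [260. 246.] pt [462.1 113.7] rect (460.7, 110.3, 29.4, 23.6, 88.1) 
memory_stick 0.64 [278. 277.] pt [457.2  76.7] rect (447.9, 74.0, 119.4, 38.9, -1.9)
```

View pics/w3.png

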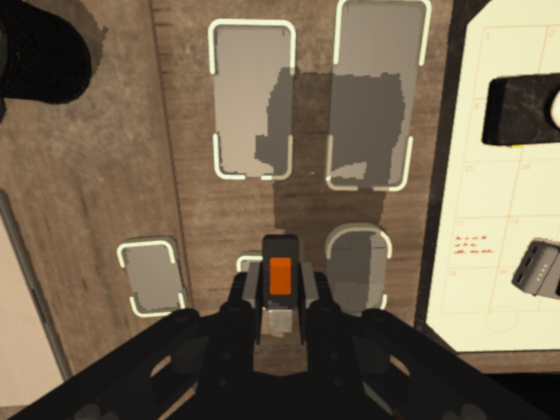

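Call:
jog_arm(
  series="-0.15 -0.25 0.05 0 0 0.01 -0.8; -0.15 -0.25 0.05 0 0 0.01 -0.8; -0.15 -0.25 0.05 0 0 0.01 -0.8; -0.15 -0.25 0.05 0 0 0.01 -0.8",
)

```text
time_s: 7.3
eef_pos: [483.9, 171.7, 200.4]
ee_rot: [0.0, 1.0, -0.025, 0.0]
force: [0.1, -1.3, 0.0]
grip_width: 0.201
grip_force: 20.7
```

Run:
```python
from h import *
s=tool()[0];print(s["eef_pos"],s["grip_width"])
p=look("wrist","mouse_tray drive_tray memory_stick_tray")
look("top","hub_tray memory_stick_tray")
cv2.imwrite("pics/w4.png",p["img"][:,:,::-1])
go(431,108.5,80,-93)
```

```text
[483.91754121 171.65671801 200.37304534] 0.20144725937481459
mouse_tray 0.69 [227. 456.] pt [445.5 -14.8] rect (439.7, -14.5, 128.6, 82.5, -1.1) 
drive_tray 0.56 [232. 230.] pt [451.5 227.2] rect (442.3, 230.3, 104.1, 67.5, 2.7) 
memory_stick_tray 0.83 [242. 342.] pt [433.3 106.2] rect (432.4, 109.3, 77.2, 37.9, -3.5) 
hub_tray 0.63 [176. 274.] pt [630.4 -23. ] rect (634.0, -25.2, 182.6, 89.7, -2.8) 
memory_stick_tray 0.89 [251. 224.] pt [426.5 111.4] rect (430.7, 108.6, 72.7, 38.1, -2.7) 
row [-0.1238  0.1641  0.3003] [-0.     -0.0001  0.0008] j6 1.73 turn -0.1 rows 3.0
row [-0.1238  0.1641  0.3003] [ 1.0000e-04 -0.0000e+00 -1.9992e+00] j6 1.73 turn 179.9 rows 17.0
```

View pics/w4.png

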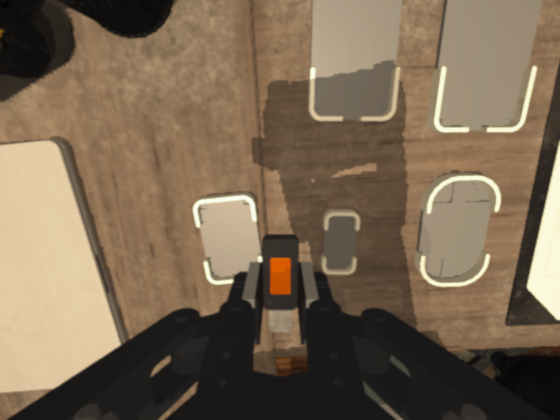

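Call:
jog_arm(
  series="-0.1225 0.1638 0.3 0 0 0 -0.8; -0.1225 0.1638 0.3 0 0 0 -0.8; -0.1225 0.1638 0.3 0 0 0 -0.8; -0.1225 0.1638 0.3 0 0 0 -0.8; -0.1225 0.1638 0.36 0 0 0 -0.8; -0.1225 0.1638 0.41 0 0 0 -0.8; -0.1225 0.1638 0.43 0 0 0 -0.8; -0.1225 0.1638 0.432 0 0 0 -0.8; -0.1225 0.1638 0.432 0 0 0 -0.8; -0.1225 0.1638 0.432 0 0 0 -0.35; -0.1225 0.1638 0.432 0 0 0 -0.35; -0.1225 0.1638 0.432 0 0 0 -0.35; -0.1225 0.1638 0.35 0 0 0 -0.35; -0.1225 0.1638 0.2 0 0 0 -0.3; -0.1225 0.1638 0.2 0 0 0 0.5",
)

```text
time_s: 9.52
eef_pos: [433.2, 109.1, 123.6]
ee_rot: [-0.0, 1.0, -0.025, 0.004]
force: [0.2, -0.3, 0.2]
grip_width: 0.548
grip_force: 0.0
```

Run:
```python
from h import *
s=tool()[0];print(s["eef_pos"],s["grip_width"],s["joints"])
p=look("wrist","memory_stick_tray memory_stick")
cv2.imwrite("pics/w5.png",p["img"][140:400,150:410,::-1])
go(433.5,-287,110,84.2-90)
```

```text
[433.17607165 109.07567923 123.62670207] 0.5478358099958538 [-1.67204615e-02  2.94579735e-01  1.89181055e+00  1.56300702e-05
  9.47365994e-01  1.60415432e+00]
memory_stick_tray 0.87 [226. 291.] pt [431.2 100.5] rect (431.8, 108.2, 74.9, 37.6, -3.0) 
memory_stick 0.68 [224. 278.] pt [444.6 110.3] rect (443.1, 109.2, 46.1, 14.8, -2.8) 
row [0.0566 0.9885 0.0235] [-6.000e-04  7.000e-04 -9.676e-01] j6 1.6 turn 87.1 rows 9.0
row [0.0566 0.9885 0.0235] [7.0000e-04 6.0000e-04 1.0324e+00] j6 1.6 turn -92.9 rows 9.0
```

View pics/w5.png

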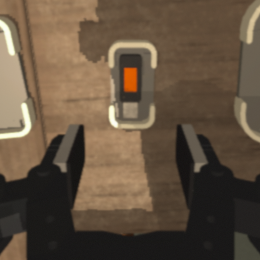

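Call:
jog_arm(
  series="0.057 0.9885 0 0 0 -0.967 0.5; 0.057 0.9885 0 0 0 -0.967 0.5; 0.057 0.9885 0 0 0 -0.967 0.5; 0.057 0.9885 0 0 0 -0.967 0.5; 0.057 0.9885 0 0 0 -0.967 0.5; 0.057 0.9885 0 0 0 -0.967 0.5; 0.057 0.9885 0 0 0 -0.967 0.5; 0.057 0.9885 0 0 0 -0.967 0.5; 0.057 0.9885 0 0 0 -0.967 0.5; 0.057 0.9885 0 0 0 -0.967 0.5",
)

```text
time_s: 10.92
eef_pos: [433.7, -286.7, 118.7]
ee_rot: [-0.001, 0.743, 0.669, -0.0]
force: [0.2, -0.3, -0.8]
grip_width: 0.749
grip_force: 0.0
```

Run:
```python
from h import *
s=tool()[0];print(s["eef_pos"],s["grip_width"])
p=look("wrist","power_bank drive")
go(434,-287,45,84.2-90)
```

```text
[ 433.66601494 -286.69690957  118.65088216] 0.7494202090332037
power_bank 0.75 [174. 266.] pt [ 428.7 -243.5] rect (429.7, -281.0, 130.6, 61.8, 75.6) 
drive 0.83 [231. 282.] pt [ 436.6 -282.6] rect (433.9, -287.2, 81.3, 45.4, 84.2) 
row [-1.200e-03  1.000e-04  1.862e-01] [-0.0006 -0.0005 -0.0023] j6 -0.7 turn 0.2 rows 2.0
row [-1.200e-03  1.000e-04  1.862e-01] [-8.0000e-04  9.0000e-04  1.9977e+00] j6 -0.7 turn -179.8 rows 17.0
```

Call:
jog_arm(
  series="-0.001 0 0.1 0 0 0 0.5; -0.001 0 0.16 0 0 0 0.5; -0.001 0 0.184 0 0 0 0.5; -0.001 0 0.184 0 0 0 0.5; -0.001 0 0.184 0 0 0 -0.2; -0.001 0 0.184 0 0 0 -0.2; -0.001 0 0.184 0 0 0 -0.2; -0.001 0 0.184 0 0 0 -0.2",
  grip_force=40,
)

```text
time_s: 12.08
eef_pos: [434.7, -287.9, 47.7]
ee_rot: [0.001, 0.742, 0.67, 0.0]
force: [0.3, 0.8, 6.9]
grip_width: 0.529
grip_force: 41.7
```

Run:
```python
from h import *
s=tool()[0];print(s["eef_pos"],s["grip_width"])
go(441.5,228,110,-88)
```

```text
[ 434.67972116 -287.86087987   47.67929298] 0.5286024409427641
row [ 1.2844 -0.1144 -0.1578] [ 0.0016 -0.      0.9127] j6 -0.71 turn -82.1 rows 9.0
row [ 1.2844 -0.1144 -0.1578] [ 0.      0.0016 -1.0873] j6 -0.71 turn 97.9 rows 10.0
```

Call:
jog_arm(
  series="0 0 -0.05 0 0 0 -0.2; 0 0 -0.15 0 0 0 -0.2; 0.98 -0.087 -0.18 0 0 0.9127 -0.2; 0.98 -0.087 -0.18 0 0 0.9127 -0.2; 0.98 -0.087 -0.18 0 0 0.9127 -0.2; 0.98 -0.087 -0.18 0 0 0.9127 -0.2; 0.98 -0.087 -0.18 0 0 0.9127 -0.2; 0.98 -0.087 -0.18 0 0 0.9127 -0.2; 0.98 -0.087 -0.18 0 0 0.9127 -0.2; 0.98 -0.087 -0.18 0 0 0.9127 -0.2; 0.98 -0.087 -0.18 0 0 0.9127 -0.2",
)

```text
time_s: 13.45
eef_pos: [439.3, 107.1, 118.8]
ee_rot: [-0.0, 1.0, 0.016, 0.0]
force: [1.0, -0.0, -0.7]
grip_width: 0.527
grip_force: 41.3
```

Run:
```python
from h import *
s=tool()[0];print(s["eef_pos"],s["grip_width"])
look("wrist","drive drive_tray power_bank_tray hub_tray")
p=look("top","drive_tray mouse_tray power_bank hub")
go(441.5,228,80,-88)
```

```text
[439.29536418 107.11515353 118.79161234] 0.5269780742396898
drive 0.95 [280. 280.] pt [405.3 106.2] rect (398.4, 106.2, 127.1, 70.4, 1.8) 
drive_tray 0.9 [213. 129.] pt [445.6 225.9] rect (441.1, 227.8, 102.5, 71.9, 3.4) 
power_bank_tray 0.96 [ 27. 305.] pt [577.3  95.8] rect (574.1, 98.1, 83.6, 36.2, -88.1) EDGE
hub_tray 0.73 [ 44. 484.] pt [571.6 -23. ] rect (568.4, -21.2, 96.5, 55.6, -88.1) EDGE
drive_tray 0.47 [234. 171.] pt [469.8 252.4] rect (475.1, 258.2, 24.1, 10.7, 1.6) 
mouse_tray 0.72 [248. 273.] pt [435.3 -21. ] rect (437.2, -19.2, 124.6, 72.0, 0.4) 
power_bank 0.94 [250. 370.] pt [ 432.7 -276.9] rect (428.0, -280.2, 132.8, 65.2, 75.9) 
hub 0.77 [178. 335.] pt [ 623.4 -185.7] rect (616.2, -186.0, 82.4, 67.4, -89.7) 
row [ 0.0158 -0.3047  0.0963] [-0.     -0.      0.0002] j6 1.51 turn -0.0 rows 3.0
row [ 0.0158 -0.3047  0.0963] [ 0.     -0.     -1.9998] j6 1.51 turn 180.0 rows 17.0
```

Call:
jog_arm(
  series="0.0155 -0.304 0.08 0 0 0 -0.2; 0.0155 -0.304 0.08 0 0 0 -0.2; 0.0155 -0.304 0.08 0 0 0 -0.2; 0.0155 -0.304 0.08 0 0 0 -0.2; 0.0155 -0.304 0.15 0 0 0 -0.2; 0.0155 -0.304 0.2 0 0 0 -0.2; 0.0155 -0.304 0.222 0 0 0 -0.2; 0.0155 -0.304 0.225 0 0 0 -0.2; 0.0155 -0.304 0.225 0 0 0 -0.2; 0.0155 -0.304 0.225 0 0 0 0.4; 0.0155 -0.304 0.225 0 0 0 0.4; 0.0155 -0.304 0.225 0 0 0 0.4; 0.0155 -0.304 0.12 0 0 0 0.4; 0.0155 -0.304 0 0 0 0 0.8; 0.0155 -0.304 0 0 0 0 0.8",
)

```text
time_s: 15.82
eef_pos: [443.0, 228.3, 121.6]
ee_rot: [-0.001, 1.0, 0.018, 0.003]
force: [0.3, 0.2, -0.7]
grip_width: 0.901
grip_force: 0.0
```

Run:
```python
from h import *
s=tool()[0];print(s["eef_pos"],s["grip_width"],s["joints"])
Z["drive"]=20
p=look("wrist","drive drive_tray")
cv2.imwrite("pics/w6.png",p["img"][140:400,150:410,::-1])
go(620,-220,200,-90)
```

```text
[442.96508383 228.31063215 121.56710075] 0.9007015691499499 [2.40339677e-01 3.97684664e-01 1.74550104e+00 4.16122197e-05
 9.91716262e-01 1.77588699e+00]
drive 0.91 [223. 280.] pt [447.1 228.6] rect (443.7, 228.6, 80.1, 45.8, 2.1) 
drive_tray 0.84 [217. 253.] pt [449. 250.] rect (441.4, 230.0, 101.8, 65.0, 3.4) 
row [ 0.4079  1.1344 -0.2061] [0.0002 0.0009 0.0223] j6 1.78 turn -2.0 rows 8.0
row [ 0.4079  1.1344 -0.2061] [-1.5000e-03  3.0000e-04 -1.9777e+00] j6 1.78 turn 178.0 rows 17.0
```

View pics/w6.png

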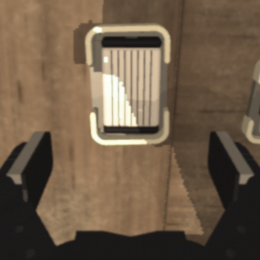

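Run:
```python
from h import *
go(429,-280.5,121.6,75.7-90)
```

```text
row [-0.0743  1.2687 -0.0094] [-4.000e-04  9.000e-04 -8.188e-01] j6 1.78 turn 73.7 rows 9.0
row [-0.0743  1.2687 -0.0094] [1.0000e-03 5.0000e-04 1.1812e+00] j6 1.78 turn -106.3 rows 10.0
```

Call:
jog_arm(
  series="-0.057 0.98 0 0 0 -0.819 1; -0.057 0.98 0 0 0 -0.819 1; -0.057 0.98 0 0 0 -0.819 1; -0.057 0.98 0 0 0 -0.819 1; -0.057 0.98 0 0 0 -0.819 1; -0.057 0.98 0 0 0 -0.819 1; -0.057 0.98 0 0 0 -0.819 1; -0.057 0.98 0 0 0 -0.819 1; -0.057 0.98 0 0 0 -0.819 1",
)

```text
time_s: 17.1
eef_pos: [431.7, -165.5, 117.3]
ee_rot: [-0.001, 0.79, 0.613, -0.0]
force: [-0.2, 0.3, -0.1]
grip_width: 0.999
grip_force: 0.0
```

Run:
```python
from h import *
print(tool()[1])
look("wrist","power_bank")
go(429,-280.5,100,75.7-90)
go(429,-280.5,27,75.7-90)
```

```text
[ 431.7380397  -165.54159185  117.30266361]
power_bank 0.81 [324. 310.] pt [ 436.4 -251.8] rect (434.9, -258.8, 103.5, 62.6, 75.7) 
row [-0.2841  0.0657  0.0437] [-0.0012 -0.0006 -0.0018] j6 -0.36 turn 0.2 rows 2.0
row [-0.2841  0.0657  0.0437] [-9.0000e-04  1.9000e-03  1.9982e+00] j6 -0.36 turn -179.8 rows 17.0
row [-0.2843  0.066   0.2262] [-0.0012 -0.0006 -0.0018] j6 -0.36 turn 0.2 rows 3.0
row [-0.2843  0.066   0.2262] [-9.0000e-04  1.9000e-03  1.9982e+00] j6 -0.36 turn -179.8 rows 17.0
```

Call:
jog_arm(
  series="-0.284 0.066 0.04 0 0 0 1; -0.284 0.066 0.04 0 0 0 1; -0.284 0.066 0.04 0 0 0 1; -0.284 0.066 0.12 0 0 0 1; -0.284 0.066 0.2 0 0 0 1; -0.284 0.066 0.224 0 0 0 1; -0.284 0.066 0.224 0 0 0 1; -0.284 0.066 0.224 0 0 0 0.2; -0.284 0.066 0.224 0 0 0 0.2; -0.284 0.066 0.224 0 0 0 0.2; -0.284 0.066 0.224 0 0 0 0.2",
  grip_force=70,
)

```text
time_s: 18.58
eef_pos: [430.5, -281.6, 30.5]
ee_rot: [0.001, 0.79, 0.614, 0.0]
force: [-0.8, 3.0, 9.8]
grip_width: 0.708
grip_force: 76.5
```

Run:
```python
from h import *
s=tool()[0];print(s["eef_pos"],s["grip_width"],s["force"],s["grip_force"])
go(560,96,130,-93)
```

```text
[ 430.47155307 -281.5804766    30.46351195] 0.7075150601171303 [-0.81668184  2.98448041  9.75814831] 76.54263854026794
row [ 0.9944  0.0813 -0.2496] [ 1.300e-03 -3.000e-04  8.746e-01] j6 -0.56 turn -78.7 rows 8.0
row [ 0.9944  0.0813 -0.2496] [ 3.0000e-04  1.4000e-03 -1.1254e+00] j6 -0.56 turn 101.3 rows 10.0
```

Call:
jog_arm(
  series="0 0 -0.05 0 0 0 0.2; 0 0 -0.15 0 0 0 0.2; 0.994 0.081 -0.255 0 0 0.875 0.2; 0.994 0.081 -0.255 0 0 0.875 0.2; 0.994 0.081 -0.255 0 0 0.875 0.2; 0.994 0.081 -0.255 0 0 0.875 0.2; 0.994 0.081 -0.255 0 0 0.875 0.2; 0.994 0.081 -0.255 0 0 0.875 0.2; 0.994 0.081 -0.255 0 0 0.875 0.2; 0.994 0.081 -0.255 0 0 0.875 0.2; 0.994 0.081 -0.255 0 0 0.875 0.2",
)

```text
time_s: 19.95
eef_pos: [559.2, 96.8, 131.1]
ee_rot: [0.0, 1.0, -0.025, 0.0]
force: [-0.0, -0.3, -2.7]
grip_width: 0.701
grip_force: 77.5
```

Run:
```python
from h import *
s=tool()[0];print(s["eef_pos"],s["grip_width"],s["force"],s["grip_force"])
look("wrist","power_bank_tray hub_tray")
look("top","power_bank_tray hub_tray mouse mouse_tray")
go(635,96,80,-93)
```

```text
[559.23176359  96.75502045 131.09222486] 0.7013202957856653 [-0.01932718 -0.34969766 -2.71206091] 77.49316334724426
power_bank_tray 0.67 [ 76. 280.] pt [668.9  91.7] rect (662.7, 94.6, 95.6, 82.7, -2.9) 
hub_tray 0.9 [108. 435.] pt [641.3 -22. ] rect (626.9, -24.5, 165.6, 93.7, -2.9) EDGE
power_bank_tray 0.92 [154. 233.] pt [688.7  89. ] rect (683.2, 92.5, 81.6, 49.4, -89.8) 
hub_tray 0.89 [175. 274.] pt [632. -22.] rect (633.2, -26.5, 183.5, 86.8, -2.9) 
mouse 0.83 [180. 354.] pt [ 614.8 -234.8] rect (617.3, -237.7, 105.4, 56.7, 82.1) 
mouse_tray 0.61 [250. 273.] pt [430.6 -20.5] rect (437.2, -18.1, 125.4, 72.6, -1.6) 
row [ 0.1887 -0.0114  0.1273] [ 0.      0.0001 -0.0003] j6 1.59 turn 0.0 rows 2.0
row [ 0.1887 -0.0114  0.1273] [ 1.0000e-04 -0.0000e+00  1.9997e+00] j6 1.59 turn -180.0 rows 17.0
```

Call:
jog_arm(
  series="0.188 -0.0115 0.12 0 0 0 0.2; 0.188 -0.0115 0.12 0 0 0 0.2; 0.188 -0.0115 0.12 0 0 0 0.2; 0.188 -0.0115 0.18 0 0 0 0.2; 0.188 -0.0115 0.22 0 0 0 0.2; 0.188 -0.0115 0.234 0 0 0 0.2; 0.188 -0.0115 0.234 0 0 0 0.2; 0.188 -0.0115 0.234 0 0 0 0.2; 0.188 -0.0115 0.234 0 0 0 0.8; 0.188 -0.0115 0.234 0 0 0 0.8; 0.188 -0.0115 0.234 0 0 0 0.8; 0.188 -0.0115 0.15 0 0 0 0.9; 0.188 -0.0115 0 0 0 0 1; 0.188 -0.0115 -0.1 0 0 0 1; 0.188 -0.0115 -0.1 0 0 0 1",
)

```text
time_s: 22.22
eef_pos: [636.0, 96.6, 174.7]
ee_rot: [0.0, 1.0, -0.026, 0.003]
force: [0.1, -0.3, -0.0]
grip_width: 1.0
grip_force: 0.0
```

Run:
```python
from h import *
s=tool()[0];print(s["eef_pos"],s["grip_width"])
Z["power_bank"]=32
p=look("wrist","power_bank power_bank_tray hub_tray")
cv2.imwrite("pics/w7.png",p["img"][:,:,::-1])
go(617.5,-238,160,-10)
```

```text
[636.04659393  96.63847007 174.70490408] 0.9996343706678911
power_bank 0.75 [208. 281.] pt [640.8  95.5] rect (636.6, 97.3, 128.7, 61.1, -3.1) 
power_bank_tray 0.98 [173. 318.] pt [668.5  60.3] rect (635.1, 95.5, 152.1, 82.9, -3.0) 
hub_tray 0.78 [190. 406.] pt [647.8 -23.6] rect (635.2, -25.0, 181.1, 92.1, -3.0) 
row [0.0026 0.8376 0.0235] [-0.0012  0.0014 -0.9226] j6 1.59 turn 83.0 rows 8.0
row [0.0026 0.8376 0.0235] [0.0014 0.0012 1.0774] j6 1.59 turn -97.0 rows 10.0
```

View pics/w7.png

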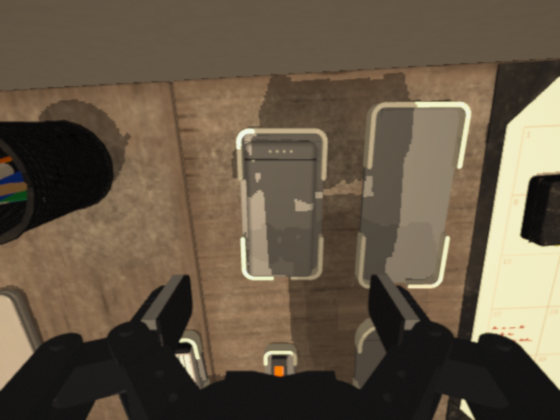

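Call:
jog_arm(
  series="0 0.8376 0.02 0 0 -0.92 1; 0 0.8376 0.02 0 0 -0.92 1; 0 0.8376 0.02 0 0 -0.92 1; 0 0.8376 0.02 0 0 -0.92 1; 0 0.8376 0.02 0 0 -0.92 1; 0 0.8376 0.02 0 0 -0.92 1; 0 0.8376 0.02 0 0 -0.92 1; 0 0.8376 0.02 0 0 -0.92 1; 0 0.8376 0.02 0 0 -0.92 1; 0 0.8376 0.02 0 0 -0.92 1",
)

```text
time_s: 23.68
eef_pos: [616.9, -237.8, 162.2]
ee_rot: [-0.001, 0.768, 0.64, -0.0]
force: [0.8, 0.1, -0.9]
grip_width: 1.002
grip_force: 0.0
```

Run:
```python
from h import *
s=tool()[0];print(s["eef_pos"],s["grip_width"],s["joints"])
p=look("wrist","mouse hub")
cv2.imwrite("pics/w8.png",p["img"][:,:,::-1])
go(617.5,-238,50,-10)
```

```text
[ 616.88925313 -237.78359587  162.22595544] 1.0018501536159976 [-5.44745261e-01  6.85782506e-01  1.15189389e+00  2.42152453e-05
  1.30505430e+00 -3.63139785e-01]
mouse 0.88 [215. 280.] pt [ 618.4 -235.3] rect (618.2, -239.4, 106.9, 55.3, 81.5) 
hub 0.61 [147. 279.] pt [ 627.4 -180.9] rect (621.0, -228.0, 160.5, 67.6, -88.3) 
row [-2.000e-04  1.400e-03  2.818e-01] [-0.0002 -0.0001 -0.0035] j6 -0.36 turn 0.3 rows 2.0
row [-2.000e-04  1.400e-03  2.818e-01] [-1.0000e-04  3.0000e-04  1.9965e+00] j6 -0.36 turn -179.7 rows 17.0
```

View pics/w8.png

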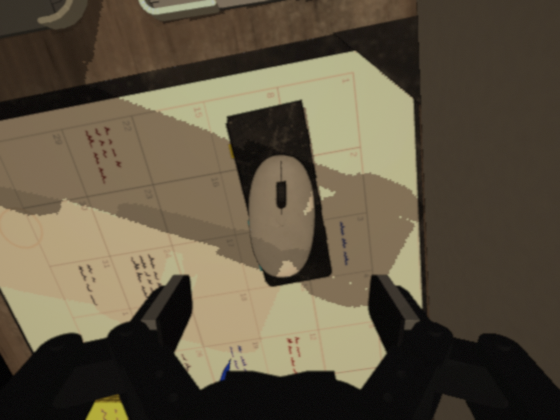

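Call:
jog_arm(
  series="-0.0025 0.003 0.1 0 0 -0.017 1; -0.0025 0.003 0.2 0 0 -0.017 1; -0.0025 0.003 0.27 0 0 -0.017 1; -0.0025 0.003 0.292 0 0 -0.017 1; -0.0025 0.003 0.292 0 0 -0.017 1; -0.0025 0.003 0.292 0 0 -0.017 0; -0.0025 0.003 0.292 0 0 -0.017 0; -0.0025 0.003 0.292 0 0 -0.017 0; -0.0025 0.003 0.292 0 0 -0.017 0; -0.0025 0.003 0.292 0 0 -0.017 0",
  grip_force=40,
)

```text
time_s: 25.08
eef_pos: [618.7, -239.5, 47.7]
ee_rot: [0.001, 0.759, 0.651, 0.0]
force: [-0.6, 0.7, 6.8]
grip_width: 0.622
grip_force: 42.3
```

Run:
```python
from h import *
s=tool()[0];print(s["eef_pos"],s["grip_width"],s["force"],s["grip_force"])
go(500,-17.5,130,-91)
```

```text
[ 618.66376641 -239.50171152   47.73043898] 0.6219153927653006 [-0.64313579  0.68768992  6.76532335] 42.3388114082627
row [ 0.5035 -0.3767 -0.207 ] [ 1.700e-03 -6.000e-04  9.144e-01] j6 -0.39 turn -82.3 rows 8.0
row [ 0.5035 -0.3767 -0.207 ] [ 6.0000e-04  1.7000e-03 -1.0856e+00] j6 -0.39 turn 97.7 rows 10.0
```

Call:
jog_arm(
  series="0 0 -0.05 0 0 0 0; 0 0 -0.15 0 0 0 0; 0.503 -0.377 -0.21 0 0 0.914 0; 0.503 -0.377 -0.21 0 0 0.914 0; 0.503 -0.377 -0.21 0 0 0.914 0; 0.503 -0.377 -0.21 0 0 0.914 0; 0.503 -0.377 -0.21 0 0 0.914 0; 0.503 -0.377 -0.21 0 0 0.914 0; 0.503 -0.377 -0.21 0 0 0.914 0; 0.503 -0.377 -0.21 0 0 0.914 0; 0.503 -0.377 -0.21 0 0 0.914 0",
)

```text
time_s: 26.45
eef_pos: [499.6, -17.5, 131.1]
ee_rot: [0.0, 1.0, -0.008, 0.001]
force: [1.2, -0.4, -1.0]
grip_width: 0.621
grip_force: 42.6
```

Run:
```python
from h import *
s=tool()[0];print(s["eef_pos"],s["grip_width"],s["force"],s["grip_force"])
p=look("wrist","mouse hub_tray mouse_tray")
look("top","mouse_tray")
cv2.imwrite("pics/w9.png",p["img"][:,:,::-1])
go(439,-17.5,80,-91)
```

```text
[499.64279423 -17.49737516 131.11456092] 0.6209056223872207 [ 1.23476456 -0.4203769  -1.01473928] 42.60758670279756
mouse 0.59 [274. 282.] pt [463.1 -18.6] rect (451.4, -16.5, 177.1, 90.3, -1.9) 
hub_tray 0.84 [ 83. 288.] pt [605.1 -24.9] rect (600.3, -25.0, 113.5, 87.2, -2.1) EDGE
mouse_tray 0.22 [ 64. 114.] pt [619.   98.9] rect (614.1, 101.9, 90.5, 72.6, -2.8) EDGETraceback (most recent call last):
  File "<stdin>", line 4, in <module>
  File "h.py", line 23, in look
    print(l,round(r["confidence"],2),np.round(r["point"]),"pt",np.round(world(p,r["point"],Z[l])[0,:2],1),"rect",rect(p,g,Z[l]),"EDGE" if e else "")
                                                                                                                 ~~~~^^^^^^^^^^
  File "h.py", line 10, in rect
    n,l,st,_=cv2.connectedComponentsWithStats(reg); reg=(l==1+np.argmax(st[1:,4])).astype(np.uint8)
                                                              ~~~~~~~~~^^^^^^^^^^
    return _wrapfunc(a, 'argmax', axis=axis, out=out, **kwds)
    return bound(*args, **kwds)
ValueError: attempt to get argmax of an empty sequence
```

Call:
jog_arm(
  series="-0.1525 0.004 0.12 0 0 0 0; -0.1525 0.004 0.12 0 0 0 0; -0.1525 0.004 0.12 0 0 0 0; -0.1525 0.004 0.2 0 0 0 0; -0.1525 0.004 0.24 0 0 0 0; -0.1525 0.004 0.255 0 0 0 0; -0.1525 0.004 0.255 0 0 0 0; -0.1525 0.004 0.255 0 0 0 0; -0.1525 0.004 0.255 0 0 0 0.6; -0.1525 0.004 0.255 0 0 0 0.6; -0.1525 0.004 0.255 0 0 0 0.6; -0.1525 0.004 0.15 0 0 0 0.6; -0.1525 0.004 0 0 0 0 1; -0.1525 0.004 -0.1 0 0 0 1; -0.1525 0.004 -0.1 0 0 0 1",
)

```text
time_s: 28.62
eef_pos: [439.6, -18.4, 172.6]
ee_rot: [0.001, 1.0, -0.008, 0.003]
force: [0.1, -0.3, -0.4]
grip_width: 0.999
grip_force: 0.0
```

Run:
```python
from h import *
s=tool()[0];print(s["eef_pos"],s["grip_width"])
Z["mouse"]=18
p=capture("wrist")
cv2.imwrite("pics/w10.png",p["img"][:,:,::-1])
look("wrist","mouse mouse_tray")
go(620,-228,130,0)
```

```text
[439.55005502 -18.35217056 172.62229441] 0.9986425567583297
mouse 0.62 [202. 279.] pt [446.2 -17.6] rect (439.9, -17.9, 107.6, 54.4, -2.6) 
mouse_tray 0.66 [207. 313.] pt [440.  -49.3] rect (438.3, -18.0, 125.8, 75.0, -0.9) 
row [0.4645 0.5176 0.0958] [8.000e-04 1.500e-03 9.893e-01] j6 1.28 turn -89.0 rows 9.0
row [0.4645 0.5176 0.0958] [-1.6000e-03  8.0000e-04 -1.0107e+00] j6 1.28 turn 91.0 rows 9.0
```

View pics/w10.png

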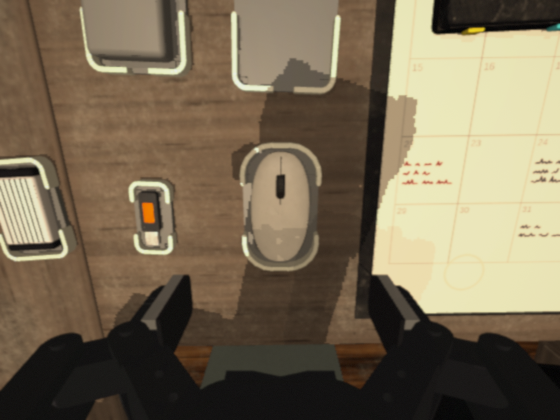

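Call:
jog_arm(
  series="0.4645 0.518 0.05 0 0 -1 1; 0.4645 0.518 0.05 0 0 -1 1; 0.4645 0.518 0.05 0 0 -1 1; 0.4645 0.518 0.05 0 0 -1 1; 0.4645 0.518 0.05 0 0 -1 1; 0.4645 0.518 0.05 0 0 -1 1; 0.4645 0.518 0.05 0 0 -1 1; 0.4645 0.518 0.05 0 0 -1 1; 0.4645 0.518 0.05 0 0 -1 1; 0.4645 0.518 0.05 0 0 -1 1",
)

```text
time_s: 30.08
eef_pos: [620.3, -228.2, 148.5]
ee_rot: [-0.001, 0.713, 0.701, -0.0]
force: [0.4, -0.1, 0.1]
grip_width: 1.006
grip_force: 0.0
```

Run:
```python
from h import *
s=tool()[0];print(s["eef_pos"],s["grip_width"])
p=look("wrist","hub")
cv2.imwrite("pics/w11.png",p["img"][:,:,::-1])
look("top","hub")
go(620,-227.5,27,0)
```

```text
[ 620.34073393 -228.15436778  148.49032507] 1.005543698702067
hub 0.82 [205. 279.] pt [ 620.3 -216.7] rect (620.5, -227.9, 161.3, 67.7, -88.9) 
hub 0.63 [171. 348.] pt [ 643.  -220.7] rect (611.3, -284.6, 18.9, 18.6, -0.5) 
row [ 0.0018 -0.0012  0.3064] [-0.0005 -0.0003 -0.0114] j6 -0.51 turn 1.0 rows 2.0
row [ 0.0018 -0.0012  0.3064] [-4.0000e-04  8.0000e-04  1.9886e+00] j6 -0.51 turn -179.0 rows 17.0
```

View pics/w11.png

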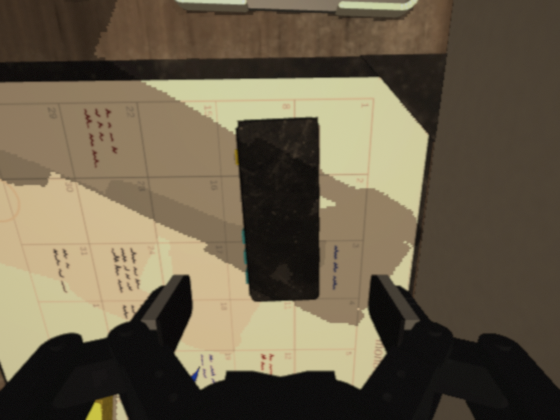

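Call:
jog_arm(
  series="0 0 0.1 0 0 -0.015 1; 0 0 0.2 0 0 -0.015 1; 0 0 0.28 0 0 -0.015 1; 0 0 0.304 0 0 -0.015 1; 0 0 0.304 0 0 -0.015 1; 0 0 0.304 0 0 -0.015 0.2; 0 0 0.304 0 0 -0.015 0.2; 0 0 0.304 0 0 -0.015 0.2; 0 0 0.304 0 0 -0.015 0.2",
  grip_force=70,
)

```text
time_s: 31.4
eef_pos: [621.6, -228.8, 30.7]
ee_rot: [0.002, 0.705, 0.71, 0.0]
force: [-0.4, 0.9, 6.5]
grip_width: 0.746
grip_force: 78.4
```

Run:
```python
from h import *
s=tool()[0];print(s["eef_pos"],s["grip_width"],s["force"],s["grip_force"])
go(560,-25,130,-93)
```

```text
[ 621.60635448 -228.81600584   30.68224717] 0.7458902183450888 [-0.3982036   0.93141027  6.54178359] 78.40571522712708
row [ 0.5101 -0.1498 -0.2497] [ 6.000e-04  2.400e-03 -9.623e-01] j6 -0.54 turn 86.6 rows 9.0
row [ 0.5101 -0.1498 -0.2497] [ 2.4000e-03 -6.0000e-04  1.0377e+00] j6 -0.54 turn -93.4 rows 9.0
```

Call:
jog_arm(
  series="0 0 -0.05 0 0 0 0.2; 0 0 -0.15 0 0 0 0.2; 0.51 -0.15 -0.25 0 0 0.99 0.2; 0.51 -0.15 -0.25 0 0 0.99 0.2; 0.51 -0.15 -0.25 0 0 0.99 0.2; 0.51 -0.15 -0.25 0 0 0.99 0.2; 0.51 -0.15 -0.25 0 0 0.99 0.2; 0.51 -0.15 -0.25 0 0 0.99 0.2; 0.51 -0.15 -0.25 0 0 0.99 0.2; 0.51 -0.15 -0.25 0 0 0.99 0.2; 0.51 -0.15 -0.25 0 0 0.99 0.2; 0.51 -0.15 -0.25 0 0 0.99 0.2",
)

```text
time_s: 32.9
eef_pos: [559.4, -24.7, 129.6]
ee_rot: [0.0, 1.0, 0.012, 0.001]
force: [0.8, -0.8, -3.2]
grip_width: 0.745
grip_force: 77.8
```

Run:
```python
from h import *
s=tool()[0];print(s["eef_pos"],s["grip_width"],s["force"],s["grip_force"])
go(634.8,-25.5,37.5,-93)
```

```text
[559.42766577 -24.72439996 129.59319648] 0.745159692151921 [ 0.8028312  -0.81575555 -3.2029711 ] 77.76503562927246
row [0.1881 0.0062 0.2305] [ 0.0001 -0.0007  0.048 ] j6 1.29 turn -4.3 rows 2.0
row [0.1881 0.0062 0.2305] [ 1.100e-03  2.000e-04 -1.952e+00] j6 1.29 turn 175.7 rows 17.0
```

Call:
jog_arm(
  series="0.186 0.006 0.1 0 0 0.047 0.2; 0.186 0.006 0.12 0 0 0.047 0.2; 0.186 0.006 0.12 0 0 0.047 0.2; 0.186 0.006 0.18 0 0 0.047 0.2; 0.186 0.006 0.22 0 0 0.047 0.2; 0.186 0.006 0.23 0 0 0.047 0.2; 0.186 0.006 0.23 0 0 0.047 0.2; 0.186 0.006 0.23 0 0 0.047 0.2; 0.186 0.006 0.23 0 0 0.047 0.9; 0.186 0.006 0.23 0 0 0.047 0.9; 0.186 0.006 0.23 0 0 0.047 0.9; 0.186 0.006 0.15 0 0 0.047 0.9; 0.186 0.006 0 0 0 0.047 1; 0.186 0.006 -0.15 0 0 0.047 1; 0.186 0.006 -0.15 0 0 0.047 1",
)

```text
time_s: 34.78
eef_pos: [635.5, -25.8, 193.9]
ee_rot: [0.001, 1.0, -0.026, 0.005]
force: [-0.2, -1.4, -1.3]
grip_width: 0.999
grip_force: 0.0
```

Run:
```python
from h import *
s=tool()[0];print(s["eef_pos"],s["grip_width"],s["force"])
Z.update(hub=32,power_bank=32,memory_stick=14,drive=20,mouse=18)
p=look("wrist","hub hub_tray power_bank power_bank_tray")
cv2.imwrite("pics/w12.png",p["img"][:,:,::-1])
look("top","drive drive_tray memory_stick memory_stick_tray")
```

```text
[635.49977448 -25.75999336 193.93912339] 0.9991458308854864 [-0.22408846 -1.41295405 -1.25902336]
hub 0.8 [199. 276.] pt [644.8 -22.6] rect (636.2, -23.4, 161.4, 68.7, -1.8) 
hub_tray 0.75 [167. 311.] pt [671.6 -58.5] rect (635.1, -26.7, 180.5, 87.2, -2.8) 
power_bank 0.61 [206. 159.] pt [643.3  91.7] rect (637.0, 93.4, 130.4, 67.0, -3.3) 
power_bank_tray 0.64 [174. 197.] pt [670.7  55. ] rect (635.9, 94.2, 149.2, 85.5, -3.4) 
drive 0.88 [243. 181.] pt [446.3 223.5] rect (442.1, 227.9, 79.7, 45.4, 1.4) 
drive_tray 0.64 [245. 172.] pt [441.5 250. ] rect (440.2, 230.3, 100.4, 67.6, 3.9)
```

View pics/w12.png

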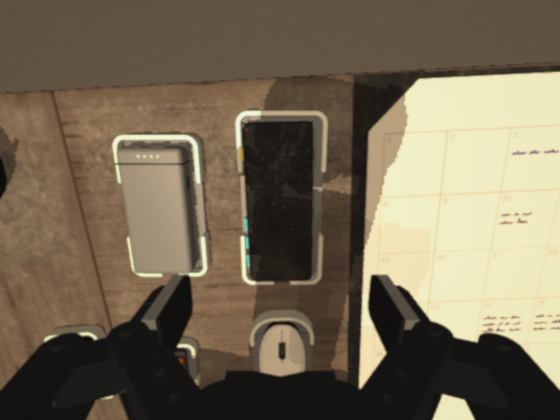

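```bash
python3 -c "
from rig import finish_job
print(finish_job())"
```

```text
the job is handed in; nothing more can be done
None
```

All five devices are in their own trays, lying flat and released, and I handed the job in at about 35 s of the 120 s allowed; the hand-in call returned no verdict, so I don't know yet whether it passed. In my last images of each, every device was within about 3.5 mm of its tray's centre (limit 10 mm).

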